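Hang the ear defenders on the bench hanger

ROBOT

A 6-joint arm with a two-finger parallel gripper is mounted at the origin on the work surface. World frame = base frame: x ahead of the robot, y to its left, z up, the work surface at z = 0. Lengths are in mm, angles in rad, forces in N, time in s.
With the tool pointing down it reaches from about 350 to 875 mm from the base axis. Payload 4.2 kg.
Tool frame: the origin (TCP) lies at the very end of the fingers, on their centre line; the grasp point (between the pads) lies 19 mm behind it; z points along the fingers, y is the direction in which the jaws open and shut (so a half turn about z gives the same grasp; the last joint's range is limited). The gripper opens to 85 mm and grips with 20 to 120 N. Pads are 22 mm wide; open, the fingers measure 114 mm over their backs; the gripper's body (76 mm by 85 mm) begins 54 mm behind the grasp point. The pads swing forward as they close: fully open they stand 13 mm farther back than shut.
Start: joints at [1.461, 0.385, 0.008, 0, -1.194, -0.259], TCP at [225.277, 582.966, 231.312] pointing down, gripper open.
Joint ranges: [-3.14, 3.14], [-1.21, 2.06], [-1.07, 1.41], [-3.16, 2.05], [-2.99, -0.16], [-3.1, 3.1]. Speed limits (rad/s): [2.79, 2.79, 3.14, 3.14, 3.14, 3.14].

INTERFACE

Orientations are given as a unit quaternion [x, y, z, w].
In Python, from bench import arm gives the robot as it stands.
- The arm moves only by the tool apply_moves, never from a script. Its argument "rows" is a list of rows, each a list of 2 entries, a list of its own where there are three numbers: the shift along the tool's x, y, z in mm, then the turn, a rotation vector about the tool's x, y, z in degrees. In form: [[[dx, dy, dz], [ax, ay, az]], ...]. A call has 1 to 12 rows; each row is the pose to reach, as a shift and turn from the pose commanded when the call began, along the tool's axes at that moment; what a row does not reach only later rows make up. A row lasts 1/10 s, in which the tool goes at most 50 mm and 8.59 degrees, less where a joint would pass 70% of its speed; a pose out of reach is approached as far as the arm can. A call with a gripper value outside its range is refused whole. "claw" is the closure in counts, from 0 (fully open) to 255 (shut), set as the call begins (left out, the last holds). The fingers move at their own pace and stop on an object; the grip force is fixed at half the most. Time passes only in rows, so rows that repeat a pose let the fingers close. It gives the time, the measured TCP pose, the force and the opening at its end, in the units of the state.
- arm.read_state(): the state, without advancing time (a new reading comes with each control period).
- arm.get_image(name): name is "scene" or "top" or "wrist"; returns a dict with "color" (480x640x3 uint8, red, green, blue), "z_map" (480x640 float32, mm along the optical axis (not along the pixel's ray), 0 where there is no reading), "camera_matrix" (3x3 intrinsics, pixels), "R" (3x3) and "t" (3): a world point X has camera coordinates R X + t. Camera axes: x right, y down, z forward; pixel columns grow to the right and rows downward; lengths in mm; the calibration is good to about 2 mm. A picture is of the moment at which its call begins.
- arm.job_done(): hands the job in, once; it reports no verdict.
The state is a dict: "clock": time; "joints": joint angles; "joint_vel": joint speeds; "joint_efforts": joint torques, N m; "position": TCP position; "ee_rot": TCP orientation; "contact_force": force on the tool from outside, world axes, zero at the start; "wrist_torque": the same for the moment, N m; "gripper_width": finger opening in mm.
Only numpy, scipy, OpenCV 4.12 (cv2) and the standard library are available. Lean on these libraries where they do the work, as an engineer would, in place of code of your own. Each camera call takes 0.05 s, during which the arm holds its last target. There are 200 camera calls.

TASK

Pick up the ear defenders lying on the bench and hang them on the steel bar of the hanger: headband squarely across the bar between its end flange and the post, one cup hanging down on each side, hanging straight. Lower them gently and keep hold until the bar is carrying them, then let go and take your hand away; leave the screwdriver, the wooden block and the parts bin where they are.

Things in the scene. Friction and masses are not known exactly. Their poses are not given: they have to be found in the camera images.
- muffs: Rigid ear defenders, 160 to 260 g: black headband, two grey cups. They start lying on the flat sides of the cups, loop level, crown roughly to the robot's right. Origin midway between the cups, on the bench as they lie. Own x from crown to cups, y across from cup to cup, z out of the loop plane (up at the start). To hang, own x points down. Free gap between the cushions 80 mm.
- crown (a point): Middle of the inner face of the headband's crown, to rest on the bar; at (-120, 0, 30) mm in ear-defender axes. Headband strip 8 thick, 20 wide (z 20 to 40): straight crown from y -25 to +25 (outer face x = -128), sloping shoulders through (-108, +-52), straight legs at y = +-66 from x = -75 to the cups
- cup_left (a point): Centre of the cup at own (0, +61, 30) mm: rounded box 66 long (x), 42 wide with its cushion (y 40 to 82), 60 high (z 0 to 60); flat sides
- cup_right (a point): Centre of the like cup at own (0, -61, 30) mm
- hanger: Steel hanger fixed to the bench: base plate 140 x 110 x 12 mm (x -40 to +100 mm), 24 mm square post 259 mm high at x = +74 mm, level round bar 16 mm thick from the post along own -x to a free end. Origin on the bench below bar_top; own x along the bar from free end to post (roughly to the robot's right), z up
- bar_top (a point): Point on the top line of the bar, 235 mm above the bench, where the headband should rest; axes as the hanger. The bar is bare from x = -24 to +62 mm of here; a flange 24 mm in diameter, x -29 to -24, closes the free end
- screwdriver: Screwdriver, about 200 mm long, lying on the bench before the robot (leave alone)
- gong_block: Dark wooden block 140 x 100 x 35 mm with a steel disc on top, to the left (leave alone)
- parts_bin: Open grey parts bin 170 x 110 x 60 mm, to the right (leave alone)
There are look-alikes about, which are no part of the job. Of the things shaped like the hanger, the steel one is meant.

How it is judged:
By the outcome, as a careful person would: the job done as asked, in the order asked, and still so for the second after the job is handed in, with the robot touching nothing.
It also fails if it takes over 67 s, if anything falls off the work surface, if the arm or the gripper's body presses on something with over 40 N, if the wrist force passes 120 N, or if a joint passes its speed limit or range.

## Working session

There is one attempt and no reset: what is moved stays moved. The work goes in short steps, Python scripts to look and compute and a tool call to move; the robot and the scene stay as the last step left them, time stands still between calls to the robot, and variables do not carry over. Pictures are saved under pics/ and viewed, and the job is handed in when it is done.

Besides the shell and the picture viewer there is one more tool, called in YAML: its name, and indented under it one key for each argument. apply_moves: Moves the arm, as the interface text tells. Its arguments: {"type":"object","properties":{"rows":{"type":"array"},"claw":{"type":"number"}},"required":["rows"]}

```bash
mkdir -p pics; ls
cat > h.py <<'E'
import numpy as np, cv2
from bench import arm
from scipy.spatial.transform import Rotation as Ro
def shot(name,fn):
    d=arm.get_image(name); cv2.imwrite('pics/'+fn+'.png',d['color'][:,:,::-1]); np.savez('pics/'+fn+'.npz',**d); return d
def world(d,u,v,r=1):
    z=d['z_map'][v-r:v+r+1,u-r:u+r+1]; z=np.median(z[z>0]); K=d['camera_matrix']
    c=np.array([(u-K[0,2])/K[0,0]*z,(v-K[1,2])/K[1,1]*z,z]); return d['R'].T@(c-d['t'])
def load(fn): return dict(np.load('pics/'+fn+'.npz'))
def crop(fn,u0,v0,u1,v1,s,out): 
    im=cv2.imread('pics/'+fn+'.png')[v0:v1,u0:u1]; cv2.imwrite('pics/'+out+'.png',cv2.resize(im,None,fx=s,fy=s,interpolation=cv2.INTER_CUBIC))
E
python3 - <<'E'
from h import *
shot('scene','s0');shot('top','t0')
s=arm.read_state();print({k:np.round(v,3) for k,v in s.items()})
E
```

```text
pics
{'clock': np.float64(0.1), 'joints': array([ 1.461,  0.386,  0.007, -0.   , -1.194, -0.259]), 'joint_vel': array([ 0.   , -0.001,  0.003,  0.   ,  0.001, -0.   ]), 'joint_efforts': array([-1.0000e-03, -3.9332e+01,  1.8893e+01,  4.1980e+00, -3.0000e-03,
        0.0000e+00]), 'position': array([225.088, 582.491, 230.316]), 'ee_rot': array([ 0.983, -0.183, -0.   ,  0.001]), 'contact_force': array([ 0.701, -0.454, -0.325]), 'wrist_torque': array([-0.012,  0.   ,  0.036]), 'gripper_width': np.float64(85.417)}
```

View pics/s0.png

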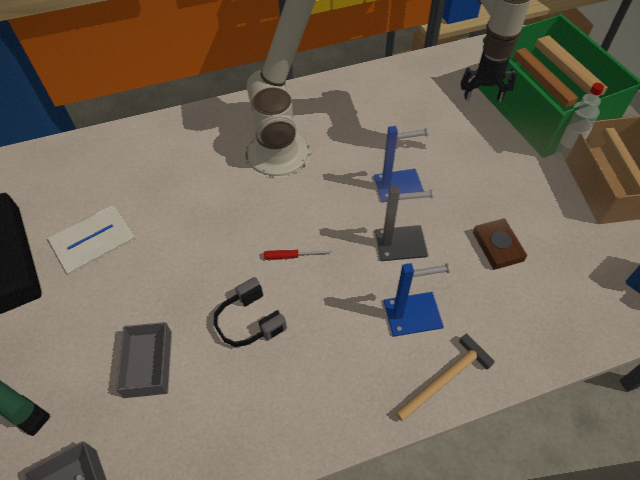

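View pics/t0.png

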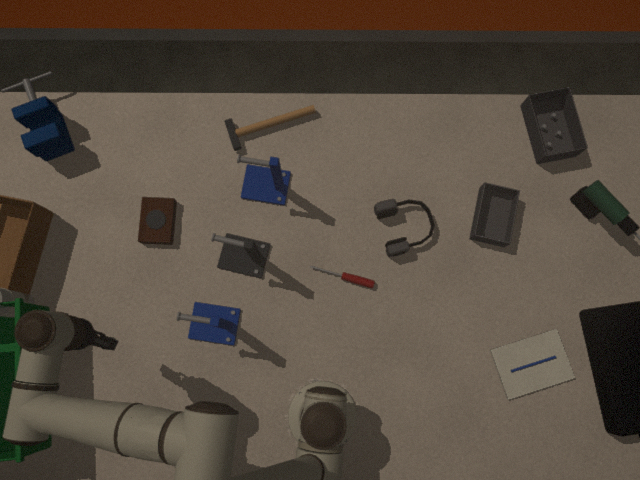

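The scene shows three hanger shapes: a blue one at top (266,180), a grey one at (244,252) and a blue one at (214,322). The only headset is at top (410,225), crown to the right at (433,225), cups at (386,208) and (397,245). I choose the middle grey/steel hanger and will check it in a crop.

Run:
```python
from h import *
a=load('t0')
crop('t0',190,140,450,340,3,'c0')
for n,(u,v) in dict(bartip=(217,238),barmid=(232,241),basecor=(243,268),crown=(433,225),cup1=(386,208),cup2=(397,246),leg1=(402,203),leg2=(412,244)).items(): print(n,np.round(world(a,u,v,0)))
print(a['camera_matrix'],a['t'])
```

```text
bartip [482. 284. 236.]
barmid [475. 244. 231.]
basecor [432. 240.  16.]
crown [ 562. -334.   40.]
cup1 [ 611. -191.   53.]
cup2 [ 492. -220.   67.]
leg1 [ 631. -242.   36.]
leg2 [ 502. -268.   43.]
[[589.20466254   0.         321.31843786]
 [  0.         589.20466254 241.61885035]
 [  0.           0.           1.        ]] [   3.02974331  508.3080266  1716.43411076]
```

View pics/c0.png

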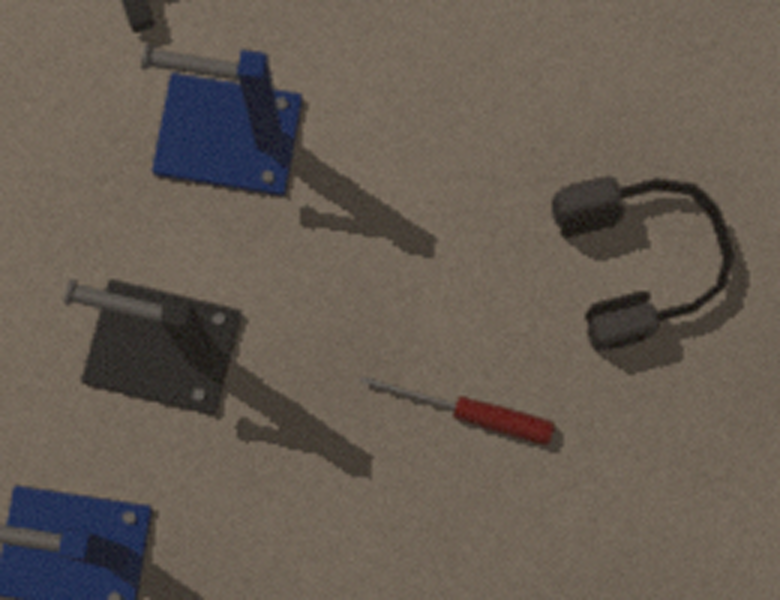

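The grey middle hanger is the unpainted steel one, at crop (125,300); its neighbours are blue. Next I fit the poses from the depth points.

```bash
cat >> h.py <<'E'
def cloud(d):
    K=d['camera_matrix']; v,u=np.mgrid[:480,:640]; z=d['z_map']
    P=np.stack([(u-K[0,2])/K[0,0]*z,(v-K[1,2])/K[1,1]*z,z],-1); return (P-d['t'])@d['R']
def delta(p,R):
    "tool-frame shift (mm) and rotvec (deg) from the present pose to p,R"
    s=arm.read_state(); R0=Ro.from_quat(s['ee_rot'])
    print('shift',np.round(R0.inv().apply(np.array(p)-s['position']),1),'turn',np.round((R0.inv()*R).as_rotvec(degrees=True),1))
E
python3 - <<'E'
from h import *
for f in ('t0','s0'):
    d=load(f);P=cloud(d);ok=d['z_map']>0
    def sel(x0,x1,y0,y1,z0,z1): return P[ok&(P[...,0]>x0)&(P[...,0]<x1)&(P[...,1]>y0)&(P[...,1]<y1)&(P[...,2]>z0)&(P[...,2]<z1)]
    b=sel(400,560,130,330,222,245); c=b.mean(0); w,V=np.linalg.eigh(np.cov(b[:,:2].T)); 
    print(f,'bar',len(b),c,V[:,1],b.min(0),b.max(0))
    t=sel(400,560,100,330,250,275); print(' posttop',len(t),t.mean(0) if len(t) else '')
    m=sel(440,700,-380,-140,20,80); print(' muffs',len(m),m.min(0),m.max(0))
    for lo,hi in((44,75),):
        q=m[(m[:,2]>lo)]; a,bq=q[q[:,0]>550],q[q[:,0]<550]; print(' cups',len(a),np.median(a,0),len(bq),np.median(bq,0))
    np.set_printoptions(suppress=True,precision=2)
E
```

```text
t0 bar 223 [474.74690676 251.48234797 234.29823585] [0.25800342 0.966144  ] [448.54372868 184.25853829 223.57170637] [495.11947289 300.85164906 244.92934301]
 posttop 92 [462.41648576 197.55244289 259.83070623]
 muffs 990 [ 469.16244386 -337.34472105   20.06214318] [ 640.45216708 -156.6437723    72.43359539]
 cups 336 [ 612.74363318 -194.35876455   57.3469204 ] 327 [ 495.59775649 -224.28535201   57.3956562 ]
s0 bar 276 [476.32 239.11 232.96] [0.18 0.98] [446.99 179.82 222.84] [497.37 294.92 244.09]
 posttop 91 [463.82 192.91 258.24]
 muffs 1460 [ 470.81 -340.53   20.01] [ 642.32 -159.72   67.92]
 cups 427 [ 618.63 -196.15   57.91] 371 [ 500.42 -227.49   58.23]
```

```bash
cat >> h.py <<'E'
h=np.array([-.235,-.972,0]); BT=np.array([480.5,267,235.])
def hangR(a,opt): 
    a=np.radians(a); z=np.cos(a)*h-np.sin(a)*np.array([0,0,1]); y=np.array([h[1],-h[0],0])/np.linalg.norm(h)*opt
    y=y/np.linalg.norm(y); z/=np.linalg.norm(z); return Ro.from_matrix(np.stack([np.cross(y,z),y,z],1))
E
python3 - <<'E'
from h import *
for o in(1,-1):
    R=hangR(25,o); p=np.array([544.6,251.5,350])+19*R.as_matrix()[:,2]; print(p); delta(p,R)
E
```

```text
[540.55335069 234.76236966 341.97028271]
shift [ 419.6  210.8 -111.2] turn [-46.3  52.8  72.8]
[540.55335069 234.76236966 341.97028271]
shift [ 419.6  210.8 -111.2] turn [-54.6 -47.8 -85.9]
```

apply_moves:
  rows:
    - [[0,0,-50],[0,0,0]]
    - [[0,0,-100],[0,0,0]]
    - [[0,0,-150],[0,0,0]]
    - [[100,50,-180],[0,0,0]]
    - [[200,100,-180],[0,0,0]]
    - [[420,211,-150],[-46.3,52.8,72.8]]
    - [[420,211,-150],[-46.3,52.8,72.8]]
    - [[420,211,-150],[-46.3,52.8,72.8]]
    - [[420,211,-150],[-46.3,52.8,72.8]]
    - [[420,211,-150],[-46.3,52.8,72.8]]
    - [[420,211,-150],[-46.3,52.8,72.8]]
    - [[420,211,-150],[-46.3,52.8,72.8]]

```text
clock: 1.3
position: [526.8, 250.1, 382.3]
ee_rot: [0.783, -0.514, 0.216, 0.275]
contact_force: [0.2, 0.8, 0.5]
gripper_width: 85.4
```

Run:
```python
from h import *
s=arm.read_state();print(s['clock'],s['joints'],s['position'])
R=hangR(25,1); p=np.array([544.6,251.5,350])+19*R.as_matrix()[:,2]; print(p); delta(p,R)
```

```text
1.3 [ 0.92964817  0.43614097  0.11455144  0.4635247  -1.79878533 -0.54425396] [526.83384175 250.14042351 382.25183654]
[540.55335069 234.76236966 341.97028271]
shift [ -9.3 -16.1  41.2] turn [-18.7  21.3  29.3]
```

apply_moves:
  rows:
    - [[-9.3,-16.1,41.2],[-18.7,21.3,29.3]]
    - [[-9.3,-16.1,41.2],[-18.7,21.3,29.3]]
    - [[-9.3,-16.1,41.2],[-18.7,21.3,29.3]]
    - [[-9.3,-16.1,41.2],[-18.7,21.3,29.3]]
    - [[-9.3,-16.1,41.2],[-18.7,21.3,29.3]]
    - [[-9.3,-16.1,41.2],[-18.7,21.3,29.3]]
  claw: 150

```text
clock: 1.9
position: [540.3, 236.2, 338.2]
ee_rot: [-0.524, 0.661, -0.331, -0.424]
contact_force: [0.4, -0.5, -0.6]
gripper_width: 35.1
```

Run:
```python
from h import *
shot('wrist','w1');shot('scene','s1')
s=arm.read_state();print(s['clock'],s['joints'],s['position'],s['gripper_width'])
R=hangR(25,1); p=np.array([544.6,251.5,350])+19*R.as_matrix()[:,2]; delta(p,R); delta(p-[0,0,180],R)
```

```text
2.0 [ 0.87174622  0.69092329  0.21020155  0.49423453 -2.11817186 -1.08175454] [539.85512172 236.17020062 341.33271989] 35.105275722967555
shift [ 1.1 -1.   0.8] turn [-0.1  0.2  0.4]
shift [-161.8   -1.9   77.5] turn [-0.1  0.2  0.4]
```

View pics/w1.png

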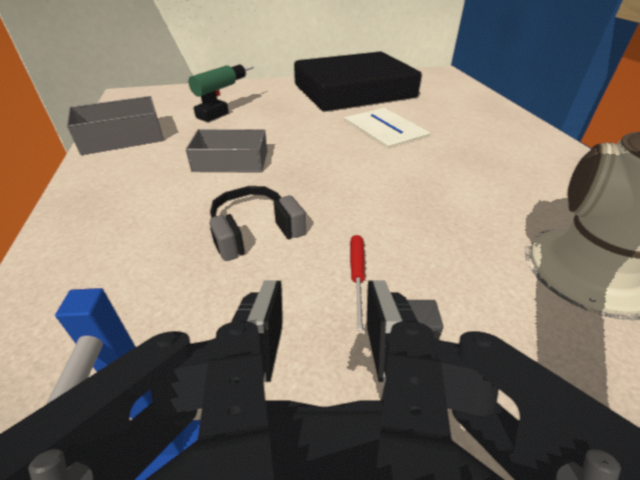

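View pics/s1.png

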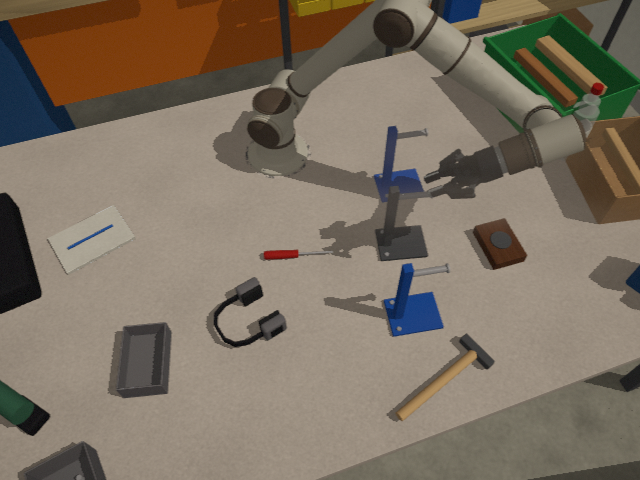

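The wrist view shows the muffs at (255,220) with the crown far away, and the scene view shows the gripper at (460,180) well clear of everything. Now I test the lower end of the approach empty-handed.

apply_moves:
  rows:
    - [[-40,0,20],[0,0,0]]
    - [[-80,0,38],[0,0,0]]
    - [[-120,0,57],[0,0,0]]
    - [[-140,-1,67],[0,0,0]]
    - [[-152,-1,72],[0,0,0]]
    - [[-152,-1,72],[0,0,0]]

```text
clock: 2.6
position: [539.7, 235.8, 173.7]
ee_rot: [-0.525, 0.662, -0.331, -0.421]
contact_force: [0.2, -1.0, -0.2]
gripper_width: 35.3
```

Run:
```python
from h import *
shot('scene','s2');d=shot('top','t2');crop('t2',150,150,350,300,4,'c2')
s=arm.read_state();print(s['clock'],s['joints'],s['position'],s['contact_force'])
```

```text
2.7 [ 0.87716277  0.82562305  0.0698952   0.43333161 -1.87060259 -1.22395328] [540.37989468 236.27025248 175.64961289] [ 0.46739638 -0.30879778  0.52526264]
```

View pics/s2.png

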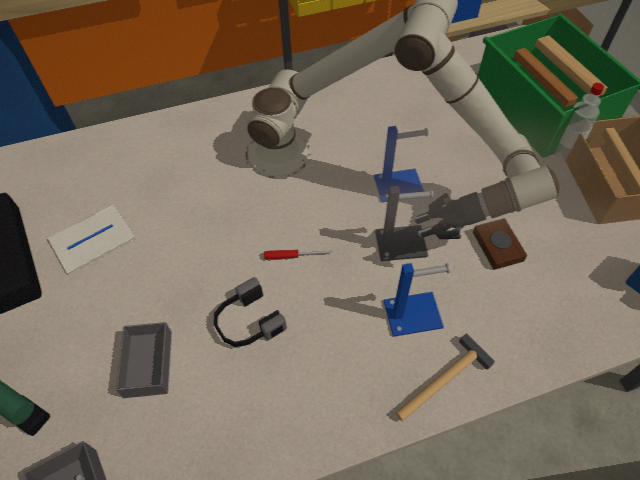

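View pics/c2.png

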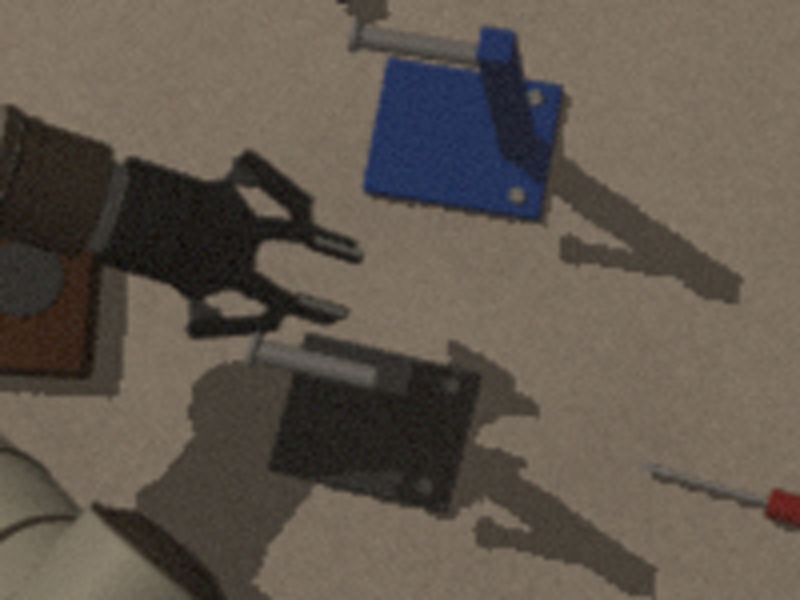

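Clear and reachable, with the fingers at crop (350,280) parallel to the bar. I go back up and then over to the muffs.

apply_moves:
  rows:
    - [[45,0,-21],[0,0,0]]
    - [[90,0,-42],[0,0,0]]
    - [[135,0,-63],[0,0,0]]
    - [[170,0,-80],[0,0,0]]
    - [[170,0,-80],[0,0,0]]
  claw: 0

```text
clock: 3.2
position: [540.9, 235.4, 370.2]
ee_rot: [-0.524, 0.666, -0.331, -0.414]
contact_force: [-0.4, -0.8, -0.3]
gripper_width: 85.6
```

```bash
cat >> h.py <<'E'
def muffR(yaw): return Ro.from_euler('z',yaw,degrees=True)
def pick(o,yaw,back,g=(-55,-66,30),a=25):
    a=np.radians(a); M=muffR(yaw); y=np.array([0,1,0]); z=np.array([np.sin(a),0,-np.cos(a)])
    R=M*Ro.from_matrix(np.stack([np.cross(y,z),y,z],1)); return np.array([o[0],o[1],0])+M.apply(g)+(19-back)*R.as_matrix()[:,2],R
E
python3 - <<'E'
from h import *
p,R=pick((556,-210),103,130);print(p);delta(p+[0,0,100],R); delta(p,R)
E
```

```text
[ 643.23332728 -294.4518947   130.60016436]
shift [  88.7 -221.1  504. ] turn [  9.3 -87.4 -27.6]
shift [  -1.2 -220.4  547.8] turn [  9.3 -87.4 -27.6]
```

apply_moves:
  rows:
    - [[88,-221,504],[9.3,-87.4,-27.6]]
    - [[88,-221,504],[9.3,-87.4,-27.6]]
    - [[88,-221,504],[9.3,-87.4,-27.6]]
    - [[88,-221,504],[9.3,-87.4,-27.6]]
    - [[88,-221,504],[9.3,-87.4,-27.6]]
    - [[88,-221,504],[9.3,-87.4,-27.6]]
    - [[88,-221,504],[9.3,-87.4,-27.6]]
    - [[88,-221,504],[9.3,-87.4,-27.6]]
    - [[88,-221,504],[9.3,-87.4,-27.6]]
    - [[88,-221,504],[9.3,-87.4,-27.6]]
    - [[88,-221,504],[9.3,-87.4,-27.6]]
    - [[88,-221,504],[9.3,-87.4,-27.6]]

```text
clock: 4.4
position: [638.8, -304.5, 217.9]
ee_rot: [0.759, -0.614, -0.175, -0.127]
contact_force: [-0.1, 0.1, -2.7]
gripper_width: 85.3
```

Run:
```python
from h import *
shot('wrist','w3')
s=arm.read_state();print(s['clock'],s['joints'],s['position'])
p,R=pick((556,-210),103,130);delta(p+[0,0,100],R)
```

```text
4.45 [-0.37135412  0.70525527  0.59523577 -0.34901477 -1.71921658  0.57648829] [ 639.26834554 -302.0442678   219.9417927 ]
shift [-10.5  -5.3  -7. ] turn [ 0.9 -0.2 -1. ]
```

View pics/w3.png

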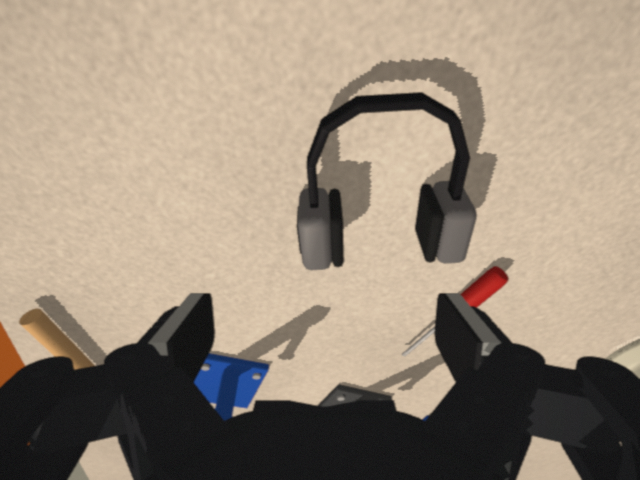

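The wrist view shows the crown corners at (360,103) and (420,97), and the strip's legs at (313,180) and (459,172). I intersect these with the strip's top face, z=40, and fit the known outline.

```bash
cat >> h.py <<'E'
def ray(d,u,v,z):
    c=d['R'].T@np.linalg.solve(d['camera_matrix'],[u,v,1]); o=-d['R'].T@d['t']; return o+c*(z-o[2])/c[2]
E
python3 - <<'E'
from h import *
d=load('w3'); crop('w3',280,70,500,280,3.6,'c3')
for n,(u,v) in dict(cl=(360,103),cr=(420,97),cm=(390,100),legl=(313,180),legr=(459,172),legl2=(314,200),legr2=(457,192)).items(): print(n,ray(d,u,v,40),world(d,u,v,1))
P=cloud(d);m=(d['z_map']>0)&(P[...,2]>54)&(P[...,2]<66)&(P[...,1]<-100)&(P[...,1]>-300);q=P[m]
for s in(q[q[:,0]>550],q[q[:,0]<550]):
    r=cv2.minAreaRect(s[:,:2].astype(np.float32));print('cup',len(s),r,np.median(s[:,2]))
E
```

```text
cl [ 612.05241201 -325.67587701   40.        ] [ 611.68256724 -325.02871798   38.13302014]
cr [ 568.93048957 -339.33959322   40.        ] [ 566.56360367 -337.34341572   33.2923103 ]
cm [ 590.41652967 -332.5314748    40.        ] [ 589.41857819 -331.36602963   36.38093751]
legl [ 633.80199975 -251.7508547    40.        ] [ 633.86562413 -252.07520666   40.53003057]
legr [ 510.92389622 -285.01232152   40.        ] [ 510.40504303 -284.55679023   39.07520387]
legl2 [ 628.78749653 -231.05622822   40.        ] [ 628.83643412 -231.29951297   40.35452771]
legr2 [ 503.43602527 -265.31141931   40.        ] [ 503.49209577 -265.36513998   40.09537099]
cup 2044 ((613.9796752929688, -193.64459228515625), (40.8614616394043, 64.89527130126953), 14.033906936645508) 58.719829479786824
cup 2097 ((496.99700927734375, -224.29647827148438), (40.24373245239258, 64.73574829101562), 14.709166526794434) 58.66750191491101
```

View pics/c3.png

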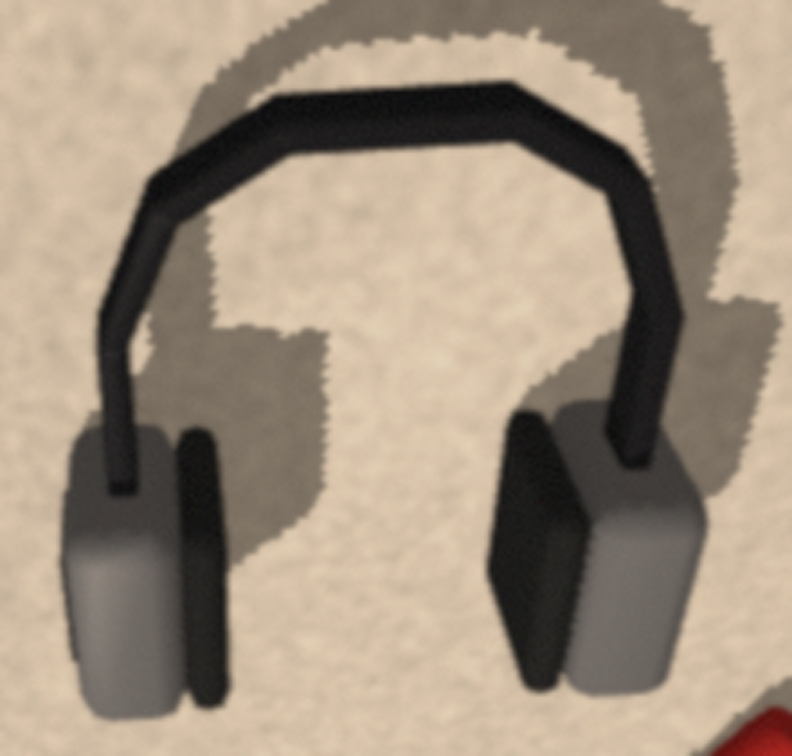

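Cup centres come out 121 mm apart (122 expected) with yaw about 104.5° and tops at about z=59, so the pose is consistent. Now I approach the far leg.

Run:
```python
from h import *
for b in (70,0): p,R=pick((555.5,-209),104.5,b,g=(-60,-66,29));print(p);delta(p,R)
```

```text
[ 639.81711777 -271.43077867   75.22169714]
shift [ 33.6 -10.2 143.7] turn [ 0.2 -0.2 -2.4]
[ 632.41005643 -242.78979757   11.78015205]
shift [ 33.4 -10.5 213.7] turn [ 0.2 -0.2 -2.4]
```

apply_moves:
  rows:
    - [[33.5,-10.3,48],[0.2,-0.2,-2.4]]
    - [[33.5,-10.3,96],[0.2,-0.2,-2.4]]
    - [[33.5,-10.3,130],[0.2,-0.2,-2.4]]
    - [[33.5,-10.3,143],[0.2,-0.2,-2.4]]
    - [[33.5,-10.3,143],[0.2,-0.2,-2.4]]
    - [[33.5,-10.3,143],[0.2,-0.2,-2.4]]

```text
clock: 5.05
position: [643.9, -266.0, 85.5]
ee_rot: [0.776, -0.593, -0.166, -0.133]
contact_force: [-0.6, -1.1, 0.8]
gripper_width: 85.2
```

Run:
```python
from h import *
shot('wrist','w4')
p,R=pick((555.5,-209),104.5,0,g=(-60,-66,29));delta(p,R)
```

```text
shift [ 7.1  5.9 77.9] turn [-0.3 -0.5  0.8]
```

View pics/w4.png

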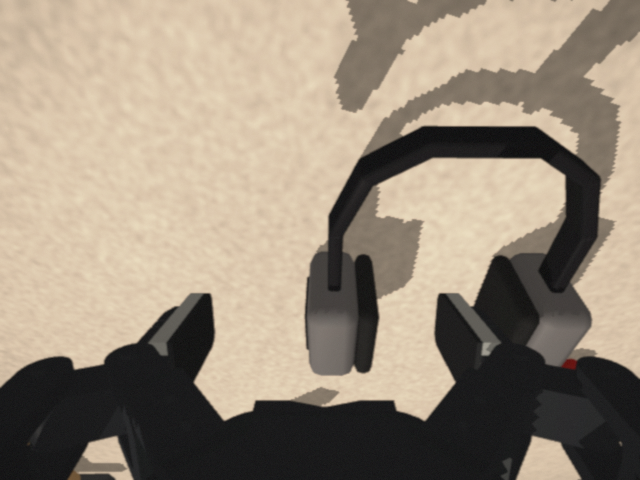

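The leg is at (335,260) and the jaws' midpoint at about column 325, so a small shift to the right is needed, which matches the computed one.

apply_moves:
  rows:
    - [[7,5.5,20],[-0.3,-0.5,0.8]]
    - [[7,5.5,40],[-0.3,-0.5,0.8]]
    - [[7,5.5,45],[-0.3,-0.5,0.8]]
    - [[7,5.5,45],[-0.3,-0.5,0.8]]
    - [[7,5.5,45],[-0.3,-0.5,0.8]]

```text
clock: 5.6
position: [634.5, -255.7, 39.1]
ee_rot: [0.771, -0.598, -0.173, -0.132]
contact_force: [0.1, -0.6, -0.4]
gripper_width: 85.7
```

Run:
```python
from h import *
shot('wrist','w5')
p,R=pick((555.5,-209),104.5,0,g=(-60,-66,29));delta(p,R); s=arm.read_state();print(s['joint_vel'],s['position'])
```

```text
shift [-0.1 -1.1 30.4] turn [ 0.1  0.2 -0.2]
[ 0.00028706 -0.001302   -0.0031003  -0.00315011  0.00105814 -0.00025413] [ 634.66192519 -255.66668317   39.25594823]
```

View pics/w5.png

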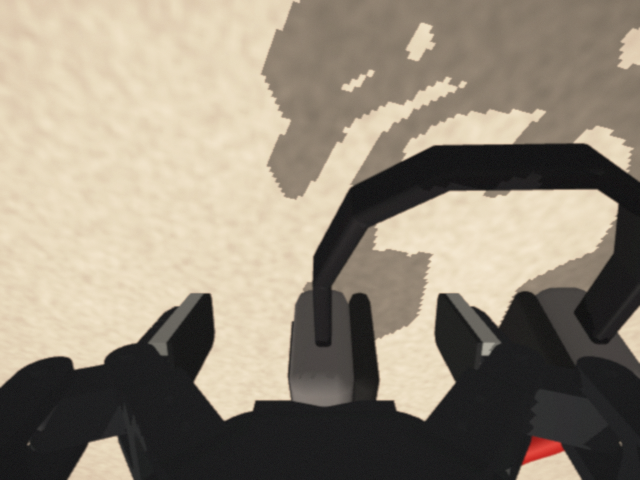

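The leg at column 322 sits centred between the jaws (213–437). I descend and grip.

apply_moves:
  rows:
    - [[0,-0.8,12],[0,0,0]]
    - [[0,-0.8,24],[0,0,0]]
    - [[0,-0.8,30],[0,0,0]]
    - [[0,-0.8,30],[0,0,0]]
    - [[0,-0.8,30],[0,0,0]]

```text
clock: 6.15
position: [631.2, -242.2, 10.5]
ee_rot: [0.771, -0.598, -0.175, -0.132]
contact_force: [0.2, -1.7, 0.7]
gripper_width: 85.6
```

apply_moves:
  rows:
    - [[0,0,0],[0,0,0]]
    - [[0,0,0],[0,0,0]]
    - [[0,0,0],[0,0,0]]
    - [[0,0,0],[0,0,0]]
    - [[0,0,0],[0,0,0]]
    - [[0,0,0],[0,0,0]]
    - [[0,0,0],[0,0,0]]
    - [[0,0,0],[0,0,0]]
  claw: 255

```text
clock: 6.95
position: [631.4, -242.4, 11.0]
ee_rot: [0.771, -0.598, -0.174, -0.132]
contact_force: [0.4, -0.2, 0.1]
gripper_width: 7.6
```

Run:
```python
from h import *
d=shot('wrist','w6')
s=arm.read_state();print(s['position'],s['contact_force'],s['gripper_width'])
R=Ro.from_quat(s['ee_rot']);print('up 60/250 in tool',R.inv().apply([0,0,60]),R.inv().apply([0,0,250]))
P=cloud(d);m=(d['z_map']>0)&(P[...,2]>50)&(P[...,2]<66)&(P[...,1]<-160)&(P[...,1]>-260)&(P[...,0]<530);q=P[m]
print(cv2.minAreaRect(q[:,:2].astype(np.float32)))
```

```text
[ 631.36928408 -242.37320493   10.98114027] [0.52218409 0.53118362 1.33989374] 6.914302342475487
up 60/250 in tool [-25.61795668   0.3013627  -54.25522533] [-106.74148617    1.2556779  -226.06343889]
((515.5139770507812, -248.83270263671875), (4.7003703117370605, 12.774992942810059), 86.68846130371094)
```

View pics/w6.png

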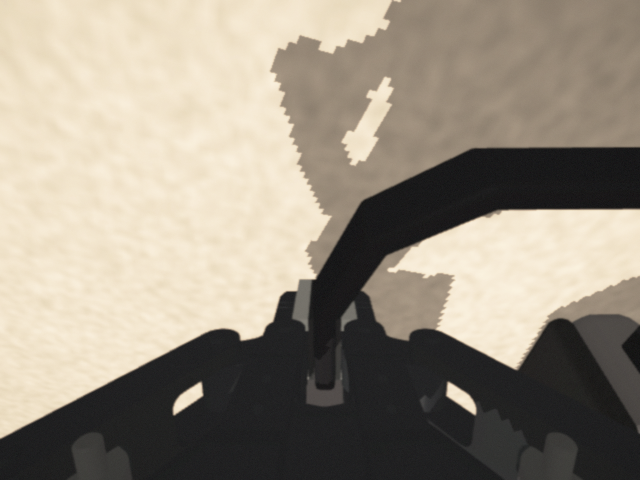

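The fingers are on the leg at (325,340), opening about 7.6 mm against an 8 mm strip. Now I lift.

apply_moves:
  rows:
    - [[-9,0,-18],[0,0,0]]
    - [[-22,0,-45],[0,0,0]]
    - [[-42,0,-88],[0,0,0]]
    - [[-62,0,-130],[0,0,0]]
    - [[-82,0,-174],[0,0,0]]
    - [[-107,1,-226],[0,0,0]]
    - [[-128,1,-271],[0,0,0]]
    - [[-149,1,-316],[0,0,0]]
    - [[-149,1,-316],[0,0,0]]
    - [[-149,1,-316],[0,0,0]]

```text
clock: 8.0
position: [632.1, -242.3, 363.7]
ee_rot: [0.771, -0.598, -0.172, -0.133]
contact_force: [-0.5, -0.4, -2.9]
gripper_width: 7.4
```

Run:
```python
from h import *
shot('wrist','w7')
s=arm.read_state();print(s['clock'],s['position'],s['contact_force'],s['gripper_width'])
R=hangR(25,1); g=BT+[0,0,-60]-66*np.array([h[1],-h[0],0])
p=g+19*R.as_matrix()[:,2]; print(p); delta(p+[0,0,200],R)
```

```text
8.05 [ 631.87056872 -241.97661815  360.67402976] [-0.30012487  0.27609917 -2.22572848] 7.211544425485608
[540.60535069 234.75236966 166.97028271]
shift [-440.8  -30.2  201.1] turn [-10.3  88.3  29.3]
```

View pics/w7.png

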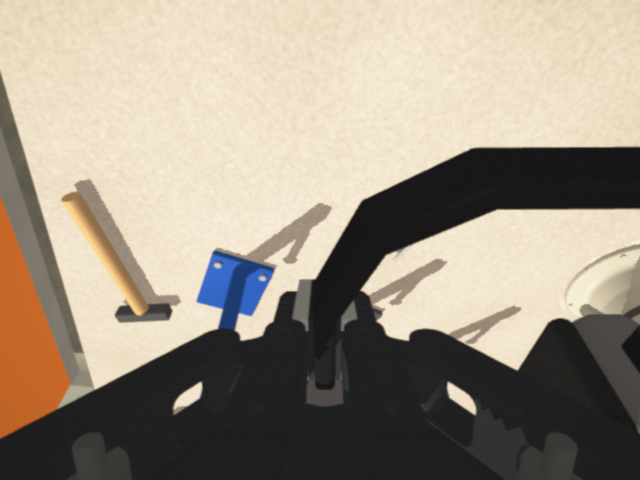

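Same view as before the lift, so no slip. I carry it over, turning slowly.

apply_moves:
  rows:
    - [[-20,-1,0],[0,2,1]]
    - [[-43,-3,16],[-1,9,3]]
    - [[-68,-5,25],[-1.5,13,4]]
    - [[-92,-6,33],[-2,18,6]]
    - [[-115,-8,41],[-2.5,22,7.5]]
    - [[-137,-9,50],[-3,26.5,9]]
    - [[-160,-10,58],[-3.5,31,10]]
    - [[-183,-12,66],[-4,35,12]]
    - [[-206,-13,74],[-4.6,40,13]]
    - [[-229,-15,82],[-5.1,44,14.6]]
    - [[-229,-15,82],[-5.1,44,14.6]]

```text
clock: 9.15
position: [585.4, -0.5, 379.7]
ee_rot: [0.706, -0.684, 0.084, 0.161]
contact_force: [-0.4, 0.1, -2.4]
gripper_width: 7.4
```

Run:
```python
from h import *
s=arm.read_state();print(s['clock'],s['position'],s['gripper_width'],s['joints'])
R=hangR(25,1); g=BT+[0,0,-60]-66*np.array([h[1],-h[0],0])
p=g+19*R.as_matrix()[:,2]; delta(p+[0,0,210],R)
```

```text
9.15 [ 5.85440924e+02 -4.86737614e-01  3.79723655e+02] 7.4063506980083655 [ 0.41213104  0.32856208  0.13699558  0.27668783 -1.61868149 -0.40011779]
shift [-224.2   41.4  -73.4] turn [-5.  44.  15.2]
```

apply_moves:
  rows:
    - [[-22,4,-7],[-0.5,4,1.5]]
    - [[-45,8,-15],[-1,9,3]]
    - [[-68,12,-22],[-1.5,13,4.5]]
    - [[-90,17,-29],[-2,18,6]]
    - [[-112,21,-37],[-2.5,22,7.6]]
    - [[-135,25,-44],[-3,26.5,9]]
    - [[-157,29,-51],[-3.5,31,10.6]]
    - [[-180,33,-59],[-4,35,12]]
    - [[-202,37,-66],[-4.5,40,13.7]]
    - [[-224,41,-73],[-5,44,15.2]]
    - [[-224,41,-73],[-5,44,15.2]]
    - [[-224,41,-73],[-5,44,15.2]]

```text
clock: 10.35
position: [543.5, 231.3, 378.5]
ee_rot: [-0.52, 0.665, -0.332, -0.422]
contact_force: [0.3, -0.8, -0.7]
gripper_width: 7.2
```

Run:
```python
from h import *
shot('scene','s8');d=shot('top','t8');crop('t8',150,150,350,300,4,'c8');crop('s8',330,80,530,230,4,'c8s')
s=arm.read_state();print(s['clock'],s['position'],s['gripper_width'],s['contact_force'])
R=hangR(25,1); g=BT+[0,0,-60]-66*np.array([h[1],-h[0],0])
p=g+19*R.as_matrix()[:,2]; delta(p+[0,0,210],R)
P=cloud(d);ok=d['z_map']>0
m=ok&(P[...,2]>405)&(P[...,2]<470)&(P[...,0]>380)&(P[...,0]<600)&(P[...,1]>150)&(P[...,1]<420);q=P[m];print(len(q),q.min(0),q.max(0))
```

```text
10.45 [543.55330748 230.16808513 380.9373472 ] 7.099436006979299 [-0.5813192  -0.43446473 -1.13922975]
shift [-5.2  4.  -1.7] turn [ 0.1  0.3 -0.5]
1803 [415.40291857 239.87042194 405.01081629] [599.91273755 414.70734468 469.99027881]
```

View pics/c8.png

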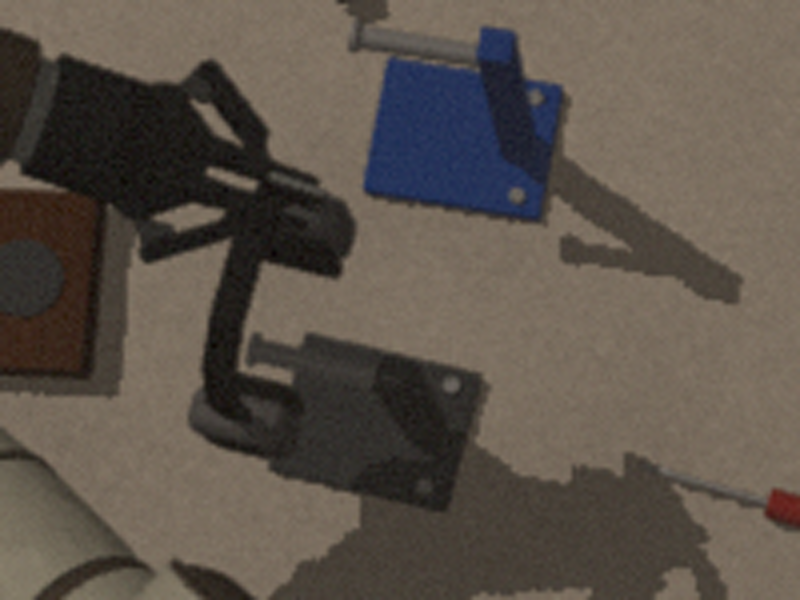

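View pics/c8s.png

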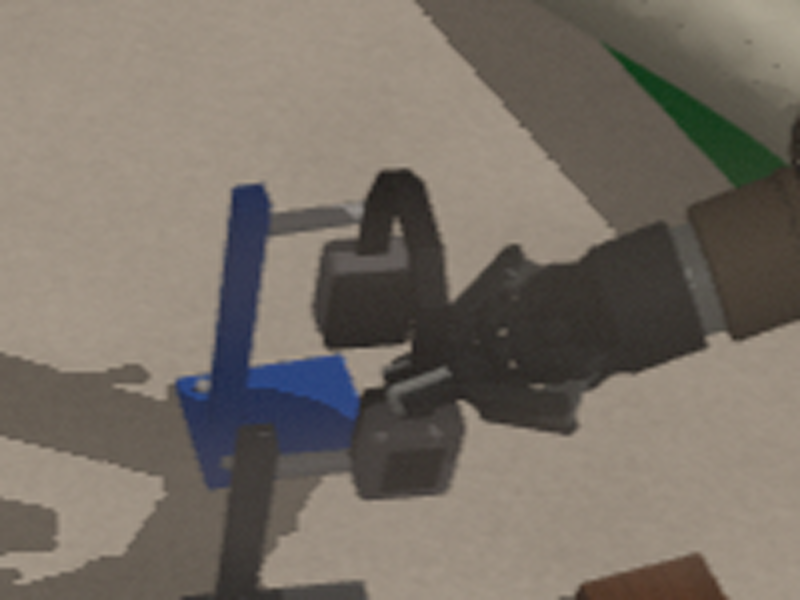

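Carried over: in the top crop the crown runs from (270,200) to (225,400) and is square to the bar by eye, with the cups below. I measure the held headband against the bar direction.

Run:
```python
from h import *
np.set_printoptions(suppress=True,precision=2)
hh=h/np.linalg.norm(h); ey=np.array([hh[1],-hh[0],0])
s=arm.read_state(); R=hangR(25,1); g=BT+[0,0,-60]-66*ey; p=g+19*R.as_matrix()[:,2]; print('tcp offset',s['position']-p)
for f in('t8','s8'):
    d=load(f);P=cloud(d);L=P-BT; H=L@hh;Y=L@ey;Z=L[...,2]-210
    m=(d['z_map']>0)&(abs(Y)<75)&(Z>-40)&(Z<30)&(H<25)&(H>-35)
    q=np.stack([H,Y,Z],-1)[m]; print(f,len(q))
    for y0 in range(-75,75,15):
        k=q[(q[:,1]>=y0)&(q[:,1]<y0+15)]; 
        if len(k)>5: print(y0+7,len(k),'h',np.percentile(k[:,0],[5,50,95]),'z',np.percentile(k[:,2],[5,50,95]))
```

```text
tcp offset [  2.95  -4.58 213.97]
t8 622
-68 51 h [-31.2   -3.72  10.83] z [-38.54 -26.23  -9.76]
-53 91 h [-31.1   -6.13  10.67] z [-36.56  -6.56   2.68]
-38 83 h [-31.22  -5.61  10.16] z [-31.3    2.79  10.06]
-23 66 h [-31.66   1.02  10.62] z [-24.43  10.26  15.47]
-8 56 h [-7.83  0.73 10.57] z [ 6.07 10.48 15.31]
7 58 h [-7.66  1.99 10.71] z [ 5.74 11.74 17.13]
22 59 h [-8.25  2.42  9.96] z [ 5.    8.45 13.46]
37 65 h [-7.68  1.76  9.75] z [-6.28  0.74  8.13]
52 72 h [-7.3   1.99 10.09] z [-31.67 -14.92  -3.04]
67 21 h [-5.42  1.61  9.86] z [-39.3  -34.26 -27.75]
s8 626
-68 149 h [-31.82   0.08  12.18] z [-39.05 -29.07 -11.29]
-53 127 h [-31.62  -2.35  12.86] z [-34.82 -10.11  -0.23]
-38 107 h [-30.34  -3.63  11.95] z [-35.79  -1.19   8.07]
-23 71 h [-31.93   2.07  13.  ] z [-28.93   7.77  11.79]
-8 42 h [-4.63  2.91 12.62] z [ 5.96  9.08 11.72]
7 44 h [-5.89  4.27 12.59] z [ 5.27  8.54 11.95]
22 32 h [-4.74  7.15 12.94] z [ 4.59  8.64 11.72]
37 19 h [-3.34  6.41 12.81] z [-8.77 -1.33  3.68]
52 33 h [-1.77  8.16 12.94] z [-37.46 -26.16  -5.26]
```

Run:
```python
from h import *
np.set_printoptions(suppress=True,precision=2)
hh=h/np.linalg.norm(h); ey=np.array([hh[1],-hh[0],0])
for f in('t0','s0','t2'):
    d=load(f);P=cloud(d);L=P-BT; H=L@hh;Y=L@ey;Z=L[...,2]
    m=(d['z_map']>0)&(abs(Y)<25)&(Z>-12)&(Z<12)&(H<55)&(H>-45)
    q=np.stack([H,Y,Z],-1)[m]; print(f,len(q),'Hmin',np.percentile(q[:,0],[1,3]))
    for a in range(-35,55,15):
        k=q[(q[:,0]>=a)&(q[:,0]<a+15)]; print(a+7,len(k),np.percentile(k[:,1],[5,50,95]),np.percentile(k[:,2],[50,95]))
R=hangR(25,1); g=BT+[0,0,-60]-66*ey; p=g+19*R.as_matrix()[:,2]
for z in(210,30): delta(p+[0,0,z],R)
```

```text
t0 201 Hmin [-31.06 -29.06]
-28 34 [-7.69  1.39 10.71] [0.08 6.09]
-13 34 [-6.5   1.2   7.87] [-1.4   3.75]
2 33 [-4.78  1.93  7.67] [-0.55  3.77]
17 33 [-5.25  2.01  8.2 ] [-1.22  4.67]
32 34 [-6.67  1.42  8.44] [-0.09  3.8 ]
47 33 [-6.28  1.23  7.61] [-1.57  6.71]
s0 202 Hmin [-27.45 -25.93]
-28 28 [-10.48  -2.87   9.33] [-1.2   5.99]
-13 37 [-6.27 -0.84  6.49] [-2.43  3.02]
2 34 [-6.9  -0.84  7.21] [-3.21  1.65]
17 33 [-6.54 -2.53  6.7 ] [-1.38  4.08]
32 33 [-6.74 -2.94  5.61] [-1.73  1.93]
47 37 [-6.62 -1.29  7.62] [-1.62  1.98]
t2 202 Hmin [-30.61 -29.25]
-28 36 [-8.49  2.17 11.18] [0.23 6.85]
-13 34 [-6.09  1.12  7.87] [-1.52  3.18]
2 32 [-5.67  2.11  7.88] [-1.32  6.36]
17 30 [-5.11  2.42  7.81] [-0.44  5.98]
32 36 [-5.9   0.97  8.1 ] [-0.55  3.55]
47 34 [-6.29  1.31  8.2 ] [-0.49  3.87]
shift [-5.2  4.  -1.7] turn [ 0.1  0.3 -0.5]
shift [-167.9    5.1   75.2] turn [ 0.1  0.3 -0.5]
```

The bar axis and direction agree to about 1.5 mm in both cameras. I centre, then lower to about 30 mm above contact.

apply_moves:
  rows:
    - [[-2,4,-2],[0.1,0.3,-0.5]]
    - [[-2,4,-2],[0.1,0.3,-0.5]]
    - [[-30,4,11],[0.1,0.3,-0.5]]
    - [[-60,4,25],[0.1,0.3,-0.5]]
    - [[-90,4,39],[0.1,0.3,-0.5]]
    - [[-120,4,53],[0.1,0.3,-0.5]]
    - [[-150,5,67],[0.1,0.3,-0.5]]
    - [[-168,5,75],[0.1,0.3,-0.5]]
    - [[-168,5,75],[0.1,0.3,-0.5]]
    - [[-168,5,75],[0.1,0.3,-0.5]]

```text
clock: 11.45
position: [541.2, 236.0, 198.3]
ee_rot: [-0.522, 0.663, -0.333, -0.422]
contact_force: [0.6, -0.4, -1.4]
gripper_width: 7.0
```

```bash
cat >> h.py <<'E'
def strip(f,dz):
    hh=h/np.linalg.norm(h); ey=np.array([hh[1],-hh[0],0]); d=load(f);P=cloud(d);L=P-BT; H=L@hh;Y=L@ey;Z=L[...,2]-dz
    m=(d['z_map']>0)&(abs(Y)<75)&(Z>-40)&(Z<30)&(H<25)&(H>-35); q=np.stack([H,Y,Z],-1)[m]
    for y0 in range(-75,75,15):
        k=q[(q[:,1]>=y0)&(q[:,1]<y0+15)]
        if len(k)>5: print(f,y0+7,len(k),'h',np.percentile(k[:,0],[5,50,95]).round(1),'z',np.percentile(k[:,2],[5,50,95]).round(1))
E
python3 - <<'E'
from h import *
np.set_printoptions(suppress=True,precision=2)
shot('top','t9');shot('scene','s9');strip('t9',30);crop('t9',150,150,350,300,4,'c9');crop('s9',330,120,530,270,4,'c9s')
hh=h/np.linalg.norm(h); ey=np.array([hh[1],-hh[0],0])
R=hangR(25,1); g=BT+[0,0,-60]-66*ey; p=g+19*R.as_matrix()[:,2]
for z in(30,5,-3): delta(p+[0,0,z],R)
s=arm.read_state();print(s['clock'],s['contact_force'],s['wrist_torque'])
E
```

```text
t9 -68 31 h [-32.8  -9.1   5.1] z [-39.1 -30.  -15.5]
t9 -53 65 h [-32.5  -9.1   5.8] z [-37.5 -12.7  -0.6]
t9 -38 60 h [-33.5  -8.9   5.1] z [-35.3  -0.2   9.2]
t9 -23 50 h [-30.8  -4.2   5.7] z [-29.    8.5  13.8]
t9 -8 77 h [-27.7  -1.1  19.4] z [-35.5   5.9  13.2]
t9 7 95 h [-28.7   0.5  19.5] z [-35.8 -21.7  12.9]
t9 22 44 h [-11.6  -2.8   5.6] z [ 5.3  9.4 14.7]
t9 37 50 h [-11.8  -3.5   5.5] z [-5.   1.9  7.8]
t9 52 54 h [-12.8  -3.1   6.4] z [-20.9  -9.9   0.4]
t9 67 25 h [-11.2  -1.8   6.1] z [-37.1 -30.7 -21.3]
shift [-1.2  0.4  2.3] turn [-0.1  0.1 -0.1]
shift [-23.9   0.4  13. ] turn [-0.1  0.1 -0.1]
shift [-31.1   0.4  16.4] turn [-0.1  0.1 -0.1]
11.55 [ 0.96  0.32 -1.22] [ 2.14 -0.65 -0.02]
```

View pics/c9.png

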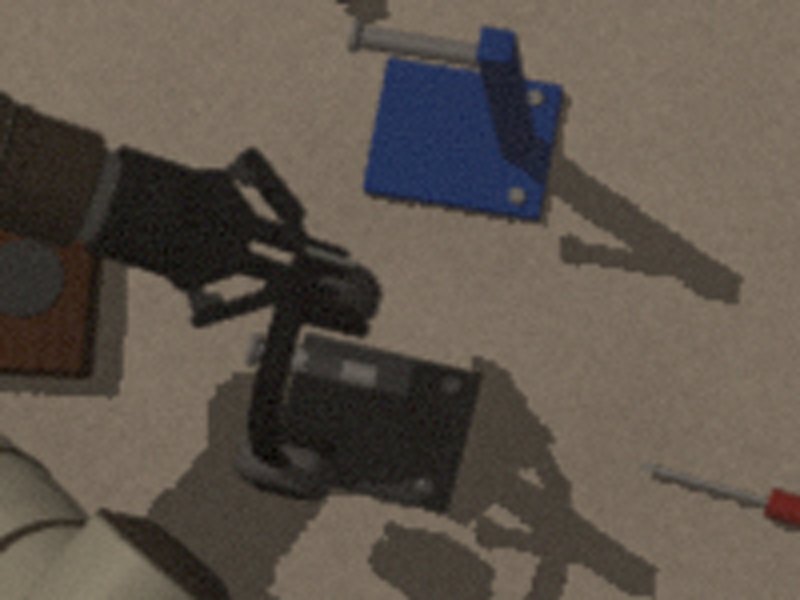

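View pics/c9s.png

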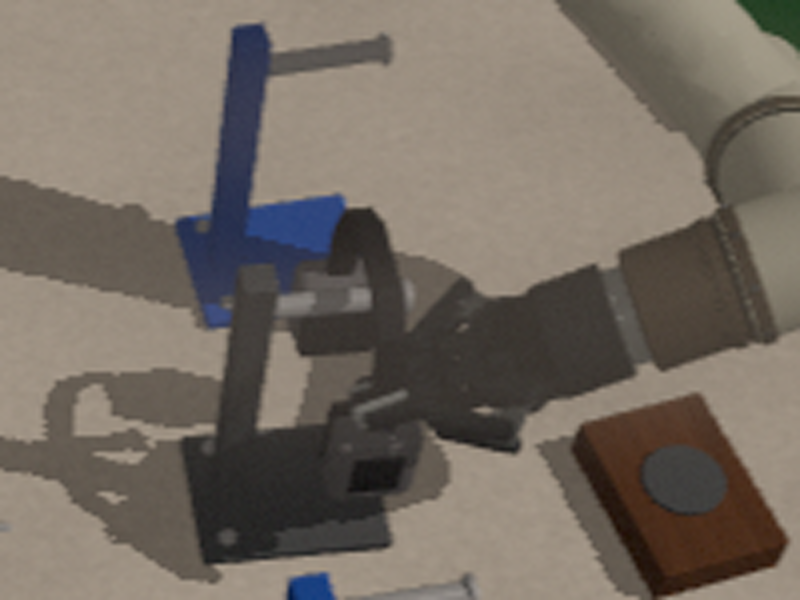

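The bar now passes through the loop between the legs, with the strip centred about 3 mm toward the flange. I shift 5 mm toward the post and lower to just above contact.

apply_moves:
  rows:
    - [[2,0,4.5],[0,0,0]]
    - [[-6,0,8.5],[0,0,0]]
    - [[-14,0,12.5],[0,0,0]]
    - [[-20,0,15],[0,0,0]]
    - [[-22,0,17],[0,0,0]]
    - [[-22,0,17],[0,0,0]]
    - [[-22,0,17],[0,0,0]]

```text
clock: 12.25
position: [539.4, 229.9, 170.1]
ee_rot: [-0.522, 0.662, -0.333, -0.422]
contact_force: [0.5, 0.5, -2.1]
gripper_width: 7.4
```

apply_moves:
  rows:
    - [[-0.9,0,0.4],[0,0,0]]
    - [[-1.8,0,0.8],[0,0,0]]
    - [[-2.7,0,1.3],[0,0,0]]
    - [[-2.7,0,1.3],[0,0,0]]

```text
clock: 12.65
position: [539.2, 229.8, 167.6]
ee_rot: [-0.522, 0.662, -0.333, -0.423]
contact_force: [-0.8, 0.1, 0.0]
gripper_width: 7.1
```

Run:
```python
from h import *
np.set_printoptions(suppress=True,precision=2)
for i in range(2):
    d=shot('top','t10'); s=arm.read_state();print(s['clock'],s['contact_force'],s['wrist_torque'],s['position'])
shot('scene','s10');strip('t10',0);crop('s10',360,140,480,230,6,'c10s')
hh=h/np.linalg.norm(h); ey=np.array([hh[1],-hh[0],0])
R=hangR(25,1); g=BT+[0,0,-60]-66*ey; p=g+19*R.as_matrix()[:,2]; print(s['position']-p)
```

```text
12.7 [-0.5   1.73  0.4 ] [ 1.68 -0.37 -0.17] [539.19 229.89 167.61]
12.75 [-1.24  0.76  0.78] [ 1.67 -0.28 -0.21] [539.21 229.84 167.59]
t10 -68 33 h [-33.   -5.3  11.9] z [-38.8 -30.3 -19.1]
t10 -53 80 h [-33.8 -15.6  12.1] z [-37.4 -21.1  -1.5]
t10 -38 60 h [-29.1  -4.1  11.3] z [-36.1  -3.1   8.7]
t10 -23 63 h [-33.2  -0.7  12.1] z [-31.1   7.7  14.1]
t10 -8 79 h [-28.2   0.   21.2] z [-7.1  5.9 15.1]
t10 7 95 h [-28.6  -2.1  20.7] z [-7.7  5.3 13.7]
t10 22 47 h [-6.5  3.5 12.1] z [ 3.   8.4 13.9]
t10 37 45 h [-6.1  3.6 11.9] z [-3.5  2.3  8.1]
t10 52 51 h [-6.4  3.8 12.3] z [-18.7 -11.    0.1]
t10 67 26 h [-5.2  1.6 12.2] z [-39.3 -30.1 -20.5]
[-1.39 -4.91  0.62]
```

View pics/c10s.png

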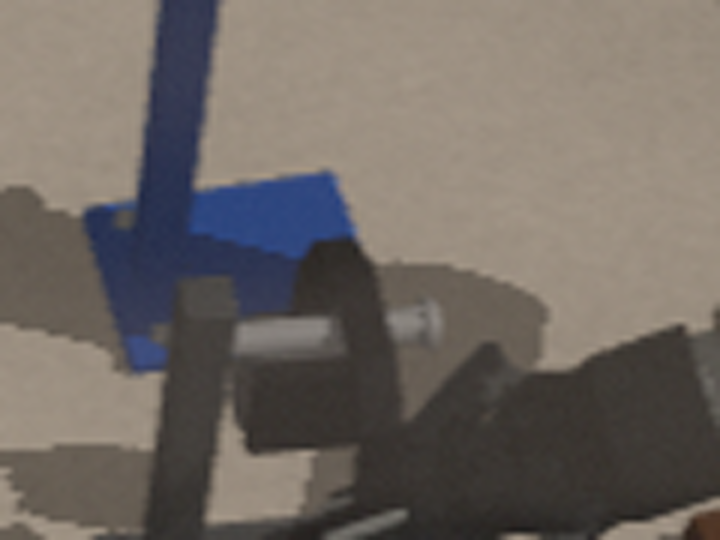

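The force went from about -2 N (full weight) to about 0 on the last millimetres, so the bar has taken over. I confirm with a small further step and averaged readings.

apply_moves:
  rows:
    - [[-0.5,0,0.2],[0,0,0]]
    - [[-0.5,0,0.2],[0,0,0]]
    - [[-0.5,0,0.2],[0,0,0]]

```text
clock: 13.1
position: [539.1, 229.8, 167.4]
ee_rot: [-0.522, 0.662, -0.333, -0.423]
contact_force: [-1.4, 2.2, 4.2]
gripper_width: 7.1
```

Run:
```python
from h import *
F=[]
for i in range(6):
    arm.get_image('top'); s=arm.read_state();F.append(np.r_[s['contact_force'],s['wrist_torque']])
print(np.mean(F,0).round(2),s['position'],s['clock'])
```

```text
[-2.63  1.22  5.07  0.72  0.37 -0.78] [539.04635153 229.83174375 167.31665729] 13.4
```

apply_moves:
  rows:
    - [[0.3,0,-0.1],[0,0,0]]
    - [[0.3,0,-0.1],[0,0,0]]

```text
clock: 13.6
position: [539.1, 229.8, 167.3]
ee_rot: [-0.522, 0.662, -0.333, -0.423]
contact_force: [-2.7, 2.1, 5.1]
gripper_width: 7.4
```

apply_moves:
  rows:
    - [[0,0,0],[0,0,0]]
    - [[0,0,0],[0,0,0]]
    - [[0,0,0],[0,0,0]]
    - [[0,0,0],[0,0,0]]
  claw: 215

```text
clock: 14.0
position: [539.4, 229.6, 166.2]
ee_rot: [-0.522, 0.662, -0.332, -0.422]
contact_force: [0.3, -0.2, -0.0]
gripper_width: 13.3
```

apply_moves:
  rows:
    - [[0,0,0],[0,0,0]]
    - [[0,0,0],[0,0,0]]
    - [[0,0,0],[0,0,0]]
    - [[0,0,0],[0,0,0]]
    - [[0,0,0],[0,0,0]]
    - [[0,0,0],[0,0,0]]
  claw: 165

```text
clock: 14.6
position: [539.2, 229.9, 166.8]
ee_rot: [-0.522, 0.662, -0.332, -0.422]
contact_force: [0.0, -0.3, 0.8]
gripper_width: 30.2
```

Run:
```python
from h import *
shot('top','t11');shot('scene','s11');strip('t11',0);crop('s11',360,140,520,260,5,'c11s');shot('wrist','w11')
s=arm.read_state();print(s['contact_force'],s['gripper_width'],s['clock'])
```

```text
t11 -68 12 h [-3.2  4.5 11.4] z [-35.4 -27.7 -19.3]
t11 -53 56 h [-32.7  -2.1  11.7] z [-35.7 -12.4  -1.9]
t11 -38 62 h [-30.8  -2.5  11.6] z [-39.   -2.4   8.1]
t11 -23 72 h [-30.9  -4.1  11.7] z [-35.6   5.1  14.1]
t11 -8 78 h [-28.8  -0.1  18.9] z [-6.5  5.5 12.8]
t11 7 97 h [-28.1  -1.5  19.6] z [-7.5  4.  12.6]
t11 22 43 h [-6.4  3.2 11.3] z [ 3.1  8.3 13.7]
t11 37 48 h [-6.   2.6 12.3] z [-5.3  1.2  8.6]
t11 52 51 h [-6.2  2.4 12.3] z [-20.2  -9.2  -0.6]
t11 67 27 h [-4.6  3.9 11.6] z [-37.  -30.2 -20.3]
[ 0.19492298  0.95868138 -0.17298828] 29.77616322160971 14.75
```

View pics/c11s.png

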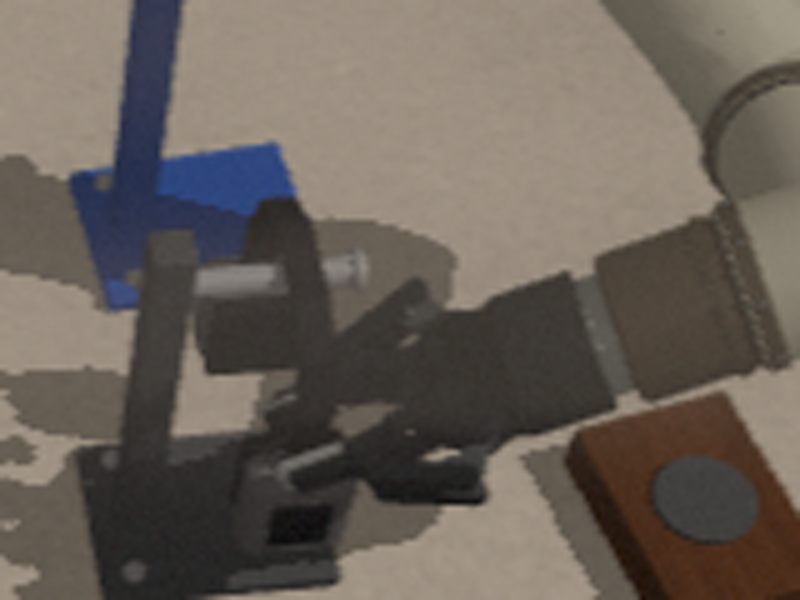

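View pics/w11.png

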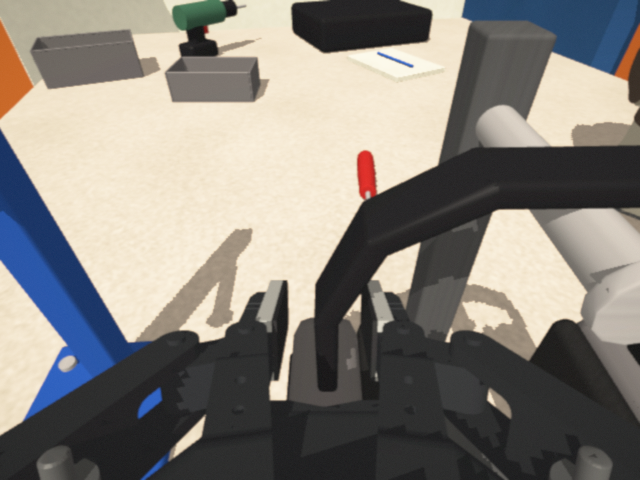

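Released: the leg at (325,340) is free between the pads, and the headband rests square on the bar. I withdraw straight back along the fingers.

apply_moves:
  rows:
    - [[0,0,-6],[0,0,0]]
    - [[0,0,-16],[0,0,0]]
    - [[0,0,-30],[0,0,0]]
    - [[0,0,-50],[0,0,0]]
    - [[0,0,-75],[0,0,0]]
    - [[0,0,-100],[0,0,0]]
    - [[0,0,-120],[0,0,0]]
    - [[0,0,-130],[0,0,0]]
    - [[0,0,-130],[0,0,0]]
    - [[0,0,-130],[0,0,0]]

```text
clock: 15.75
position: [566.7, 344.6, 221.4]
ee_rot: [-0.522, 0.662, -0.332, -0.422]
contact_force: [0.3, -0.2, 0.3]
gripper_width: 30.2
```

Run:
```python
from h import *
shot('top','t12');shot('scene','s12');shot('wrist','w12');strip('t12',0);crop('t12',170,180,290,270,6,'c12')
s=arm.read_state();print(s['position'],s['clock'],s['contact_force'])
hh=h/np.linalg.norm(h); ey=np.array([hh[1],-hh[0],0])
for f in('s12','w12'):
  d=load(f);L=cloud(d)-BT;H=L@hh;Y=L@ey;Z=L[...,2]
  m=(d['z_map']>0)&(abs(H)<45)&(Z<-80)&(Z>-165)&(abs(Y)<90)&(abs(Y)>35)
  for sg in(1,-1):
    k=m&(Y*sg>0); print(f,'cup',sg,k.sum(),[np.percentile(a[k],[2,50,98]).round(1) for a in(H,Y,Z)] if k.sum() else '')
```

```text
t12 -68 11 h [-4.9  4.6 12.3] z [-33.7 -29.5 -20.9]
t12 -53 35 h [-5.6  2.9 12.4] z [-19.   -7.3  -1.2]
t12 -38 39 h [-6.2  2.5 12.5] z [-4.5  1.5  9.6]
t12 -23 42 h [-5.8  3.1 12.4] z [ 3.4  8.8 12.6]
t12 -8 79 h [-28.4   0.4  21.1] z [-6.5  5.4 13.7]
t12 7 96 h [-28.4  -1.   20.8] z [-7.5  4.6 13.1]
t12 22 46 h [-6.1  2.8 12.1] z [ 2.6  7.  15.2]
t12 37 47 h [-5.7  3.9 11.9] z [-4.4  3.5 10.1]
t12 52 52 h [-7.4  3.2 12.2] z [-19.7  -8.2   1.5]
t12 67 28 h [-5.4  4.7 12.1] z [-39.2 -29.6 -20.3]
[566.7706798  343.862958   221.64459326] 15.9 [ 0.35829952  0.01747489 -0.24252213]
s12 cup 1 313 [array([-15.4,  14.8,  35.6]), array([39.6, 44.7, 79.2]), array([-146. , -111.8,  -85. ])]
s12 cup -1 483 [array([-20.7,  12. ,  35.2]), array([-83.1, -75.9, -41. ]), array([-145.8,  -98.1,  -83.6])]
w12 cup 1 6342 [array([-28.1, -17.3,  24.6]), array([41.2, 55.3, 79.4]), array([-141.6,  -97.8,  -85.1])]
w12 cup -1 5183 [array([-28.4, -22.7,  23.4]), array([-80.7, -59.6, -40.1]), array([-145.4,  -94.7,  -87.6])]
```

View pics/w12.png

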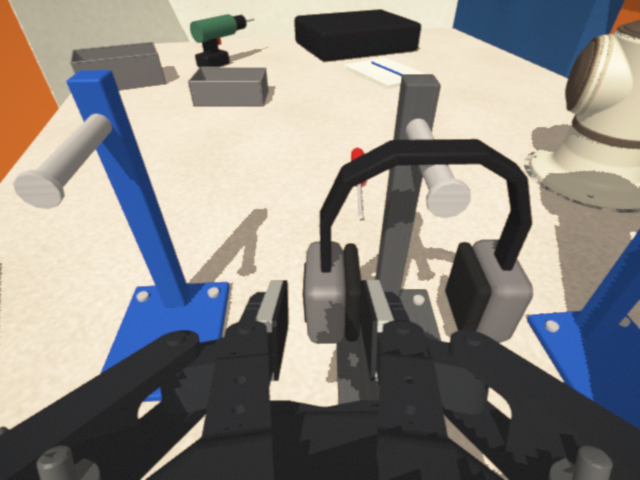

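View pics/s12.png

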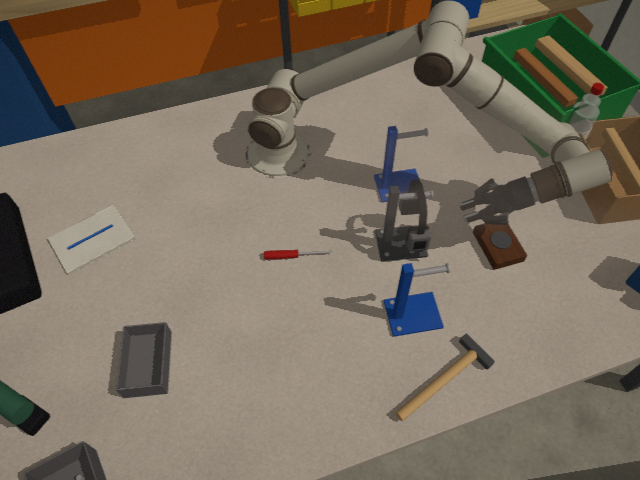

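View pics/c12.png

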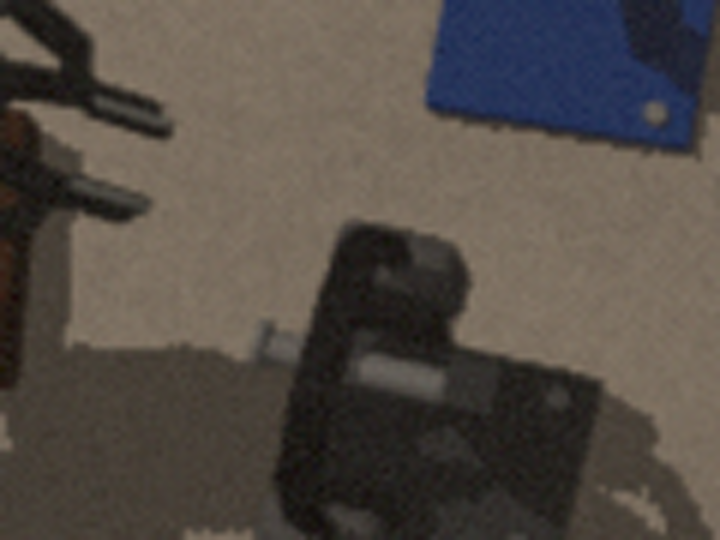

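The headband is square on the bar between flange and post, one cup on each side and the hand clear. I back off a bit more, wait, check nothing moves, then hand in.

apply_moves:
  rows:
    - [[15,0,-20],[0,0,0]]
    - [[30,0,-40],[0,0,0]]
    - [[40,0,-50],[0,0,0]]
    - [[40,0,-50],[0,0,0]]
    - [[40,0,-50],[0,0,0]]
    - [[40,0,-50],[0,0,0]]
    - [[40,0,-50],[0,0,0]]
    - [[40,0,-50],[0,0,0]]
    - [[40,0,-50],[0,0,0]]
    - [[40,0,-50],[0,0,0]]

```text
clock: 16.9
position: [573.6, 371.9, 279.0]
ee_rot: [-0.522, 0.662, -0.332, -0.422]
contact_force: [-0.4, 0.5, 0.3]
gripper_width: 30.2
```

Run:
```python
from h import *
a=shot('top','t13');strip('t13',0);b=load('t12')
df=np.abs(a['color'].astype(int)-b['color']).max(-1)[190:270,205:260];print('changed px',(df>40).sum())
print(arm.read_state()['clock'],arm.job_done())
```

```text
t13 -68 12 h [-3.9  4.1 11.8] z [-35.4 -29.1 -19.9]
t13 -53 35 h [-6.4  5.2 12.4] z [-16.   -8.5  -0.5]
t13 -38 39 h [-6.5  2.4 12.2] z [-3.7  0.9  7.5]
t13 -23 43 h [-6.4  2.4 12.2] z [ 0.6  7.5 11.9]
t13 -8 79 h [-28.5   0.6  19.3] z [-5.5  5.  13.2]
t13 7 97 h [-28.   -1.4  21.7] z [-7.2  3.5 13.7]
t13 22 48 h [-6.1  2.9 12.1] z [ 3.7  9.5 15.5]
t13 37 47 h [-6.2  3.3 11.8] z [-4.9  1.1  8.8]
t13 52 51 h [-6.1  2.6 12. ] z [-20.1  -6.9   1.3]
t13 67 26 h [-4.   3.8 11.5] z [-37.  -28.8 -19.7]
changed px 63
the job is handed in; nothing more can be done
16.95 None
```

The ear defenders are hanging on the bar of the grey steel hanger, and the job was handed in at about 17 s of the 67 s allowed. I gripped them by the far headband leg, turned them upright and lowered them over the bar. I let go only after the force reading showed the bar carrying them.

- **Position:** the headband sits about 3 mm toward the post from the marked point. It is square to the bar to within about 1°, between the flange and the post.
- **Hang:** one cup hangs on each side, level and evenly spaced.
- **Stillness:** about a second later the measured headband position was the same within measurement noise. A direct image comparison of that area still showed 63 changed pixels. I did not trace them; they could be the moving hand's shadow or image noise.
- **Force:** while I confirmed contact, the push on the bar rose briefly to about 5 N beyond the weight. The wrist force read near zero after release.
- **Other items:** the hand is well clear. I never touched the screwdriver, wooden block or parts bin, and they look undisturbed in the last scene picture.

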